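# Open the child-locked bread cupboard

## Robot

A 6-joint arm with a two-finger parallel gripper is mounted at the origin on the work surface. World frame = base frame: x ahead of the robot, y to its left, z up, the work surface at z = 0. Lengths are in mm, angles in degrees, forces in N, time in s.
With the tool pointing down it reaches from about 325 to 925 mm from the base axis. Payload 3.1 kg.
Tool frame: the origin (TCP) lies at the very end of the fingers, on their centre line; the grasp point (between the pads) lies grasp_offset behind it (grasp_offset is the distance from the TCP to the grasp point, in mm); z points along the fingers, y is the line along which they close (so a half turn about z gives the same grasp; the last joint's range is limited). The gripper opens to 85 mm and grips with 20 to 120 N. Pads are 22 mm wide; open, the fingers measure 114 mm over their backs; the gripper's body (76 mm by 85 mm) begins 54 mm behind the grasp point. The pads swing forward as they close: fully open they stand 13 mm farther back than shut.
Start: joints at [68.915, 12.427, 92.441, -0, 75.132, -6.429], TCP at [158.118, 604.68, 231.3] pointing down, gripper open.
Joint ranges: [-157.48, 157.48], [-44.54, 120.13], [17.64, 146.25], [-64.5, 244.5], [7.68, 150.69], [-147.95, 147.95]. Speed limits (degrees/s): [159.86, 159.86, 180, 180, 180, 180].

## Interface

Orientations are given as [roll, pitch, yaw] about the fixed x, y, z axes, in that order (R = Rz(yaw) Ry(pitch) Rx(roll)).
In Python, from station import * gives the robot as it stands. Calls block until the motion is done:
- goto(position, orientation): joint-space move of the TCP to a pose.
- move_l(position, attitude=None, speed=150): straight line of the TCP; attitude=None keeps the orientation; speed is the mean speed in mm/s.
- move_j(angles): joint-space move.
- grip(opening, squeeze=None): finger opening in mm; squeeze is the grip in N (None keeps the last); returns when the fingers have stopped.
- wait(seconds).
- solve_ik(position, orientation): joint angles nearest the present ones, or None.
- get_obs(): the state.
- get_image(name): name is "scene" or "top" or "wrist"; returns the picture (420x560x3 uint8, red, green, blue); there is no depth.
- get_calibration(name): a dict with "fx", "fy", "cx", "cy" (pixels), "R" (3x3) and "t" (3): a world point X has camera coordinates R X + t; the wrist camera has in their place "mount" (4x4, takes a point from camera to tool coordinates, whose origin is the TCP and whose axes are the flange's). Camera axes: x right, y down, z forward; pixel columns grow to the right and rows downward; lengths in mm; the calibration is good to about 2 mm. The wrist camera is an equidistant fisheye: a pixel r from the principal point sees the ray r / f radians off the axis. A picture is of the moment at which its call begins: read the wrist's pose just before it. get_calibration takes no time and is no camera call.
A pose or a line that the arm cannot do raises Unreachable and nothing moves.
- sign_off(): hands the job in; it is judged then, once.
Trained networks look in the newest picture that a camera, given by its name, has taken for a name from the list of things; names that differ only in an ending like _2 or _b are one class to them, and where a whole thing is asked for, a point or a joint stands for the part that bears it (a point fixed in the world has none). Each returns a list of dicts, best first, with "score" (0 to 1); they miss things now and then, are a little off and sometimes report something else, mostly with a low value. They report only what shows in the picture. A call takes as long as a camera call.
- spot_in(name, camera): "extent" ([centre column, centre row, width, height] in pixels, round what is visible of it).
- regions_of(name, camera): "region" (420x560 bool, what is visible of it) and "extent" ([centre column, centre row, width, height] in pixels, round what is visible of it).
The state is a dict: "t": time; "joint_pos": joint angles; "qvel": joint speeds; "effort": joint torques, N m; "tcp_pos": TCP position; "ee_rot": TCP orientation; "wrist_force": force on the tool from outside, world axes, zero at the start; "moment": the same for the moment, N m; "grip_width": finger opening in mm; "grip_force": force on a finger pad.
Only numpy, scipy, OpenCV 4.12 (cv2) and the standard library are available. Lean on these libraries where they do the work, as an engineer would, in place of code of your own. Each camera call takes 0.05 s, during which the arm holds its last target. There are 200 camera calls.

## Task

Two low wooden cupboards stand on the kitchen counter, each with a child lock. Open the wider one: press its white sprung hook down through the gap in the roof behind the top of the door until the door springs ajar, then reach behind the door from above and swing it wide open, to about 60 degrees or more, and leave it standing there. Leave the narrow cupboard shut.

Things in the scene. Friction and masses are not known exactly. Their poses are not given: they have to be found in the camera images.
- bread_cupboard: Wide cupboard, light wood, fixed: 160 deep (x), 250 wide (y), 200 mm high; the narrow one is 170 wide. Origin: centre of underside; x from front to back, y left, z up. Door on its front (x -80 to -95), top edge at z 200. Roof notch right behind the door top: x -80 to -36, y -111 to -7, showing the white hook. A bowl 34 mm high stands on the roof's rear half, hinge side (+y).
- bread_hook (a joint): Travel of the wide cupboard's hook, m: 0 up, 0.018 fully down, sprung (2.5 to 7 N). From 0.010 on it frees the door, which springs ajar at once; released, it rises again. Press its flat white pad, 36 x 72 mm, centre (-58, -47, top z 188) mm in the cupboard's frame, 12 mm below the roof's top; not the barb and door keeper in the notch's corner (y -109 to -91).
- bread_door (a joint): Angle of the wide door, rad: 0 shut (0.02 play), about 0.5 sprung ajar, 1.57 square to the front, stop at 1.75. Vertical hinge at x -80, y +125 mm of the cupboard, on the door's back face; free edge at y -125 swings out to -x. Ajar, it moves at about 2 N and stays where left. White keeper arm at its back, top, 224 mm from the hinge, sticks out 29 mm, 18 mm tall: push nearer the hinge.
- tea_door (a joint): Angle of the narrow cupboard's door, rad: 0 shut, positive open. Its hook sits in the same kind of notch; pressing that one would spring this door ajar. It must stay shut.

How it is judged:
By the outcome, as a careful person would: the job done as asked, in the order asked, and still so for the second after the job is handed in, with the robot touching nothing.
It also fails if it takes over 40 s, if anything falls off the work surface, if the arm or the gripper's body presses on something with over 40 N, if the wrist force passes 120 N, or if a joint passes its speed limit or range.

## Working session

There is one attempt and no reset: what is moved stays moved. The work goes in short steps, each a Python script; the robot and the scene stay as the last script left them, time stands still between calls to the robot, and variables do not carry over. Pictures are saved under pics/ and viewed, at most 10 in all, crops included, and the job is handed in when it is done.

```bash
mkdir -p pics; python3 - <<'E'
from station import *
import cv2,numpy as np
ims=[get_image(n) for n in("scene","top")]
for n,i in zip(("scene","top"),ims): cv2.imwrite(f"pics/{n}.png",cv2.cvtColor(i,cv2.COLOR_RGB2BGR))
for c in("scene","top"):
  k=get_calibration(c);print(c,k)
  for n in("bread_cupboard","bread_hook","bread_door","tea_door"):
    print(n,[(np.round(d["extent"]),round(d["score"],2)) for d in spot_in(n,c)][:3])
print(get_obs()["t"])
E
```

```text
scene {'fx': 416.2785472107737, 'fy': 416.2785472107737, 'cx': 282.0321021154689, 'cy': 205.12123221123844, 'R': array([[ 0.35339886, -0.93546902,  0.00263679],
       [-0.87427712, -0.33128206, -0.35481223],
       [ 0.33278937,  0.12308495, -0.93493386]]), 't': array([-152.16578951,  575.90454448,  598.8164455 ])}
bread_cupboard [(array([461., 248., 196., 206.]), 0.93)]
bread_hook [(array([509., 281.,  59.,  50.]), 0.57)]
bread_door [(array([461., 291., 191., 114.]), 0.85)]
tea_door [(array([171., 213., 126.,  79.]), 0.89)]
top {'fx': 503.6500823920817, 'fy': 503.6500823920817, 'cx': 283.3242867743389, 'cy': 204.0550784695947, 'R': array([[-0.02183301, -0.99909349, -0.03654462],
       [-0.99071671,  0.02652685, -0.1333294 ],
       [ 0.13417795,  0.03329439, -0.99039778]]), 't': array([ 79.36610069, 613.48941585, 855.62541694])}
bread_cupboard [(array([470., 188., 180., 164.]), 0.62)]
bread_hook [(array([522., 211.,  59.,  35.]), 0.87)]
bread_door []
tea_door [(array([183., 249., 125.,  60.]), 0.62), (array([521., 211.,  59.,  30.]), 0.55)]
0.5
```

View pics/scene.png

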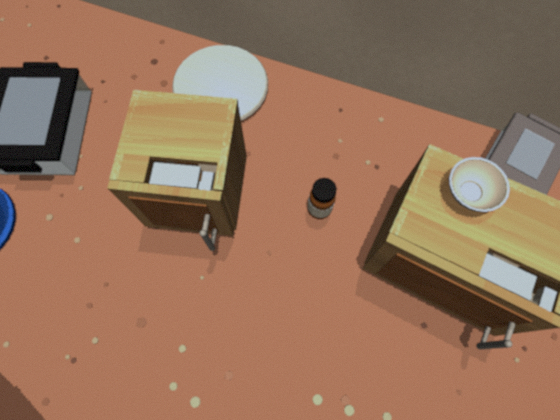

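View pics/top.png

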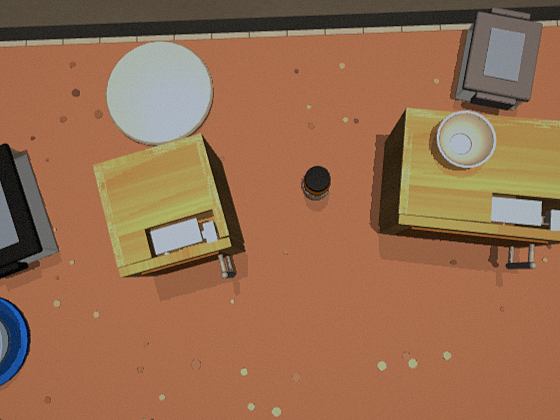

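```bash
python3 - <<'E'
import cv2,numpy as np
a=cv2.imread("pics/scene.png")[140:350,360:560];b=cv2.imread("pics/top.png")[90:300,360:560]
cv2.imwrite("pics/z.png",np.hstack([cv2.resize(x,(400*1,420),interpolation=cv2.INTER_CUBIC) for x in(a,b)]))
E
```

```text
(no output)
```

View pics/z.png

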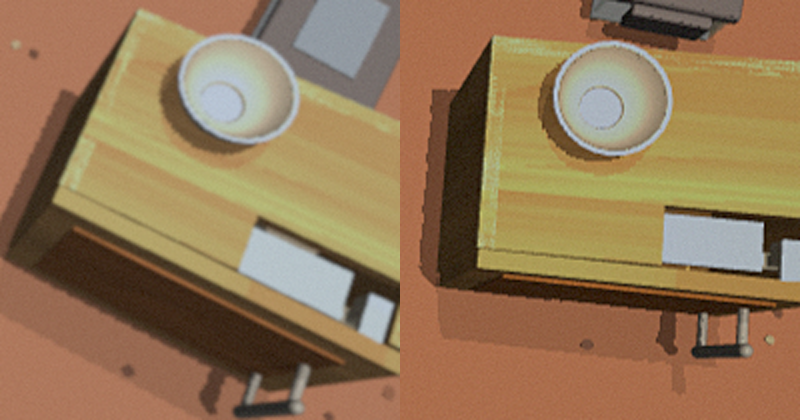

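```bash
cat > h.py <<'E'
import numpy as np
from station import *
def W(p,P):
    c,s=np.cos(P[2]),np.sin(P[2]); p=np.atleast_2d(p).astype(float)
    return np.c_[P[0]+c*p[:,0]-s*p[:,1],P[1]+s*p[:,0]+c*p[:,1],p[:,2]]
def proj(X,k):
    c=X@k["R"].T+k["t"]; return np.c_[k["fx"]*c[:,0]/c[:,2]+k["cx"],k["fy"]*c[:,1]/c[:,2]+k["cy"]]
E
python3 - <<'E'
from h import *
from scipy.optimize import least_squares
S=[(80,125,200,429,146),(-95,125,200,386.5,243.5),(-80,125,200,392,232.5),(-36,-7,200,489,249.5),(-80,-7,200,479,276),(-40,-11,188,487.5,254),(-76,-83,188,531,300)]
T=[(80,125,200,406,108.5),(-95,125,200,399,224),(-80,125,200,399,214),(-36,-7,200,492,193),(-76,-11,188,491.5,222),(-40,-11,188,492.5,196.5),(-40,-83,188,541.5,201),(-76,-83,188,542,225.5)]
S,T=np.array(S),np.array(T);ks,kt=get_calibration("scene"),get_calibration("top")
f=lambda P:np.r_[(proj(W(S[:,:3],P),ks)-S[:,3:]).ravel(),(proj(W(T[:,:3],P),kt)-T[:,3:]).ravel()]
r=least_squares(f,[600,-300,0],x_scale=[100,100,.5]);P=r.x
print(P,np.degrees(P[2]));print(np.round(r.fun.reshape(-1,2),1))
np.save("P.npy",P)
print(W([(-58,-47,188),(-80,125,200)],P))
o=get_obs();print(o["tcp_pos"],o["ee_rot"])
R=lambda yaw:[180,0,yaw]
for yaw in(-90,-45,0,45,90,135,180):
    print(yaw,solve_ik(list(W([(-58,-47,230)],P)[0]),R(yaw+np.degrees(P[2]))))
E
```

```text
[ 6.38548462e+02 -2.42336288e+02 -1.15808096e-01] -6.635315152659648
[[ 0.3 -1.5]
 [-0.5 -1.3]
 [-1.9  0.6]
 [ 0.8 -1.6]
 [ 1.  -0.3]
 [ 0.2 -0.2]
 [-0.3  0.3]
 [ 0.2  0.3]
 [-0.3  1.2]
 [ 0.3  0.9]
 [ 0.9 -0. ]
 [-0.  -0.6]
 [-0.   0.6]
 [ 0.9  0.4]
 [-0.3  0.3]]
[[ 575.50613922 -282.31960395  188.        ]
 [ 573.52799952 -108.92961877  200.        ]]
[158.08578511 604.65687364 231.25237281] [-1.79995969e+02 -1.76538640e-03  1.65345396e+02]
-90 None
-45 [-3.23998845e+01  1.43993027e+01  9.02144693e+01 -2.54444375e-14
  7.53862280e+01  1.09235431e+02]
0 [-3.23998845e+01  1.43993027e+01  9.02144693e+01 -2.54444375e-14
  7.53862280e+01  6.42354307e+01]
45 [-3.23998845e+01  1.43993027e+01  9.02144693e+01 -2.54444375e-14
  7.53862280e+01  1.92354307e+01]
90 [-32.3998845   14.39930271  90.21446931   0.          75.38622798
 -25.76456934]
135 [-32.3998845   14.39930271  90.21446931   0.          75.38622798
 -70.76456934]
180 [ -32.3998845    14.39930271   90.21446931    0.           75.38622798
 -115.76456934]
```

```bash
python3 - <<'E'
from h import *
import cv2
P=np.load("P.npy");yw=np.degrees(P[2])
o=get_obs();p=list(o["tcp_pos"])
grip(0)
move_l([p[0],p[1],330],speed=250)
at=lambda z:list(W([(-58,-47,z)],P)[0])
goto(at(320),[180,0,yw]);move_l(at(205),speed=120)
print(get_obs()["wrist_force"])
for z in(188,182,178,174,171):
    move_l(at(z),speed=40);o=get_obs();print(z,o["tcp_pos"][2],np.round(o["wrist_force"],1))
move_l(at(290),speed=150)
im=get_image("scene");im2=get_image("top")
print(spot_in("bread_door","top")[:1],get_obs()["t"],o.keys())
cv2.imwrite("pics/a.png",cv2.cvtColor(np.vstack([im[100:],im2[:280]])[:600],cv2.COLOR_RGB2BGR))
E
```

```text
[ 0.03762503  0.43141267 -1.58661064]
188 187.8423595424201 [-0.8 -0.6  1.4]
182 182.19720662417404 [-0.2 -0.7  3.2]
178 178.38007145084154 [ 0.3 -0.6  3.5]
174 174.70759086783775 [-0.4  0.8  5.7]
171 171.93749448508368 [-0.9  0.   6.4]
[{'extent': [463.6, 271.2, 171.8, 112.2], 'score': 0.88}] 9.05 dict_keys(['t', 'joint_pos', 'qvel', 'effort', 'tcp_pos', 'ee_rot', 'wrist_force', 'moment', 'grip_force', 'grip_width'])
```

View pics/a.png

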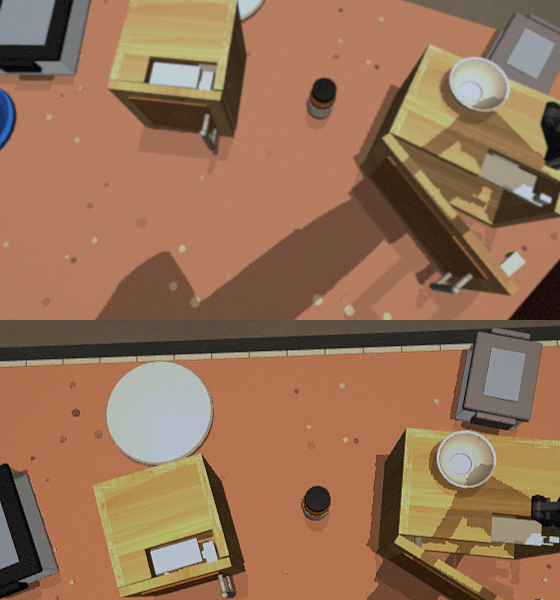

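```bash
cat >> h.py <<'E'
P=np.load("P.npy");yw=np.degrees(P[2])
def D(th,r,off,z):
    return list(W([(-80-r*np.sin(th)+off*np.cos(th),125-r*np.cos(th)-off*np.sin(th),z)],P)[0])
E
python3 - <<'E'
from h import *
k=get_calibration("scene")
ths=np.arange(.3,.8,.01)
e=[np.hypot(*(proj(np.array([D(t,250,-7,200)]),k)[0]-(513,388))) for t in ths]
th=ths[np.argmin(e)];print(th,min(e))
assert min(e)<12
ori=[180,0,yw-45]
path=[D(t,150,19,163) for t in np.arange(th+.1,1.36,.1)]+[D(1.38,150,19,163)]
print([None if (q:=solve_ik(x,ori)) is None else np.round(q) for x in [D(th,150,29,280),path[0],path[-1]]])
goto(D(th,150,29,290),ori)
o=get_obs()
for z in(215,163):
    move_l(D(th,150,29,z),speed=100);print(np.round(get_obs()["wrist_force"],1))
for x in path:
    move_l(x,speed=70);o=get_obs();print(np.round(o["wrist_force"],1))
print(o["t"])
move_l(D(1.38,150,32,163),speed=60)
move_l(D(1.38,150,32,300),speed=120)
import cv2
im=get_image("scene");im2=get_image("top")
print(get_obs()["t"])
cv2.imwrite("pics/b.png",cv2.cvtColor(np.vstack([im[120:],im2[120:]])[:600],cv2.COLOR_RGB2BGR))
for t in (1.1,1.3,1.38,1.5):print(t,proj(np.array([D(t,250,-7,200),D(t,250,-15,200)]),k))
E
```

```text
0.47000000000000014 7.6445652063718725
[array([-33.,   4.,  97.,  -0.,  79., 109.]), array([-33.,   7., 106.,  -0.,  67., 109.]), array([-27.,  -6., 119.,  -0.,  66., 115.])]
[0.1 1.1 0.9]
[ 0.5 -0.7  0. ]
[1.4 0.8 0.4]
[-0.4  0.3 -0.2]
[ 0.1  0.2 -0.3]
[0.6 0.2 0.6]
[ 0.7 -0.7  1.2]
[ 0.2 -0.   0.2]
[ 0.7 -0.1 -0.1]
[-0.1 -0.7 -0.3]
[ 0.3 -0.9 -0.1]
14.8417
16.6
1.1 [[402.10803361 432.38535713]
 [395.45590098 432.34142084]]
1.3 [[360.60191038 426.15890913]
 [354.03878622 424.63966556]]
1.38 [[344.42846391 421.14641632]
 [338.0117196  419.06712732]]
1.5 [[321.10582138 411.11068777]
 [315.01836364 408.24497888]]
```

View pics/b.png

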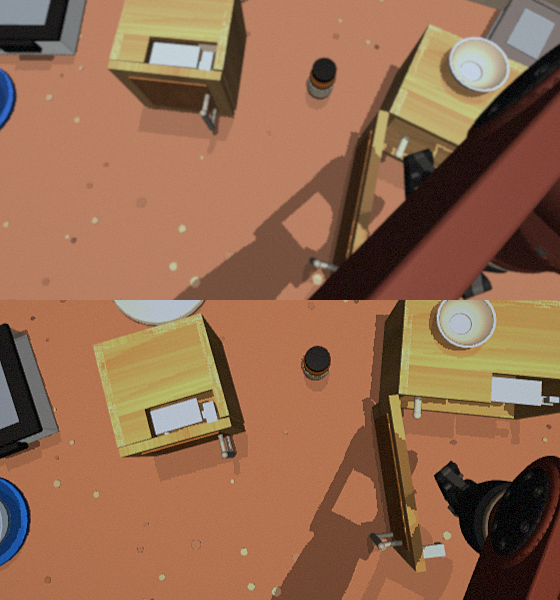

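The picture shows the wide door standing well open: in the top view its top edge runs from about (390,400) to (418,568), roughly 75–80°. The narrow door is shut, the bowl is in place and the gripper is clear above.

```bash
python3 -c "
from station import *
print(sign_off())"
```

```text
the job is handed in; nothing more can be done
None
```

The wide cupboard's lock was pressed and its door swung open to roughly 75–80° and left standing; the narrow cupboard stayed shut, and the job was handed in at about 17 s.

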